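# Pin the lens jig, seat its thumbscrew and hold it a quarter turn back

### The arm

A 6-joint arm with a two-finger parallel gripper is mounted at the origin on the work surface. World frame = base frame: x ahead of the robot, y to its left, z up, the work surface at z = 0. Lengths are in m, angles in degrees, forces in N, time in s.
With the tool pointing down it reaches from about 0.4 to 0.825 m from the base axis. Payload 7 kg.
Tool frame: the origin (TCP) lies between the finger pads, 19 mm behind the fingertips; this is the grasp point; z points along the fingers, y is the line along which they close (so a half turn about z gives the same grasp; the last joint's range is limited). The gripper opens to 88 mm and grips with 3 to 60 N. Pads are 19 mm wide; open, the fingers measure 130 mm over their backs; the gripper's body (78 mm by 193 mm) begins 47 mm behind the grasp point.
Start: joints at [-48.81, 20.546, 0.682, 0, -70.136, -16.507], TCP at [0.282, -0.613, 0.245] pointing down, gripper open.
Joint ranges: [-176.03, 176.03], [-82.01, 121.73], [-58.28, 71.71], [-173.87, 95.51], [-174.79, -0.11], [-173.66, 173.66]. Speed limits (degrees/s): [136.94, 136.94, 172.46, 180, 180, 180].

### API

Orientations are given as [roll, pitch, yaw] about the fixed x, y, z axes, in that order (R = Rz(yaw) Ry(pitch) Rx(roll)).
In Python, from plant import ctrl gives the robot as it stands.
- The arm moves only by the shell command python3 drive.py, which reads ROWS from standard input. ROWS is a JSON object with one list for each field, all of the same length, 1 to 8, a row being the entries at one place: tx, ty, tz (the shift in units of 50 mm), rz (a turn about the tool's z in units of 10 degrees), aperture (the finger opening in m); each row is the pose to reach, as a shift and turn from the pose commanded when the command began, along the tool's axes at that moment; what a row does not reach only later rows make up. A row lasts 1/8 s, in which the tool goes at most 0.0625 m and 10.7 degrees, less where a joint would pass 70% of its speed; a pose out of reach is approached as far as the arm can. The fingers move at their own pace and stop on an object; the grip force is fixed at half the most. Time passes only in rows, so rows that do not move let the fingers close. It prints the time, the measured TCP pose, the force, the opening and the grip force at its end. Input that does not fit is refused with a message, and nothing moves.
- ctrl.get_obs(): the state, without advancing time (a new reading comes with each control period).
- ctrl.snapshot(name): name is "scene" or "top"; returns a dict with "frame" (400x640x3 uint8, red, green, blue), "z_map" (400x640 float32, m along the optical axis (not along the pixel's ray), 0 where there is no reading), "fovy" (degrees; the focal length in pixels is half the picture's height over the tangent of half this angle, whatever the lens; pixels are square), "cx", "cy" (the principal point, pixels), "R" (3x3) and "t" (3): a world point X has camera coordinates R X + t. Camera axes: x right, y down, z forward; pixel columns grow to the right and rows downward; lengths in m; the calibration is good to about 2 mm. A picture is of the moment at which its call begins.
- ctrl.close_job(): hands the job in; it is judged then, once.
The state is a dict: "clock": time; "joint_pos": joint angles; "qvel": joint speeds; "tau": joint torques, N m; "tool_pos": TCP position; "orientation": TCP orientation; "force": force on the tool from outside, world axes, zero at the start; "moment": the same for the moment, N m; "opening": finger opening in m; "gripper_force": force on a finger pad.
Only numpy, scipy, OpenCV 4.12 (cv2) and the standard library are available. Lean on these libraries where they do the work, as an engineer would, in place of code of your own. Each camera call takes 0.05 s, during which the arm holds its last target. There are 200 camera calls.

### The job

Take the mallet from its rest, knock the jig's sprung locating pin fully home with it, and lay the mallet back on its rest as it was. Then turn the jig's thumbscrew clockwise until it seats, back it off a quarter turn, and finish holding the thumbscrew there between the fingers, without letting go. Touch the pin only with the mallet, and leave the other things on the bench where they are.

Things in the scene. Friction and masses are not known exactly. Their poses are not given: they have to be found in the camera images.
- jig: fixed aluminium lens jig, base plate 180 x 140 x 12 mm. Origin on the bench under the thumbscrew's axis, z up; plate spans x -120 to 60, y -70 to 70 mm; its -x side faces the robot (yaw up to 0.3). A bridge (36 mm in x, 120 in y, top 60 mm above the bench) carries the thumbscrew. The pin stands at x -85 mm in a boss of 24 mm diameter, top 40 mm above the bench.
- pin: sprung steel locating pin, upright, 12 mm diameter; origin at the centre of its flat top, z up; up, its top is 54 mm above the bench (14 mm out of the boss).
- pin_down (a joint): how far the pin has been driven down, in m: 0 = up, 0.010 = fully home (4 mm still shows above the boss). About 6 to 8 N on its top moves it; stiff friction keeps it where it is driven. It starts between 0 and 0.002.
- thumbscrew: steel wing thumbscrew on the bridge: flat upright wing 40 mm long (its x), 12 mm thick (its y), 30 mm high, from 70 to 100 mm above the bench, on a stem of 12 mm diameter. Origin on the axis 60 mm above the bench, z up. Turns about the vertical only and does not rise or sink noticeably.
- screw_grip (a point): point on the thumbscrew's axis 93 mm above the bench, where the TCP grips the wing across its 12 mm thickness.
- screw_turn (a joint): turn of the thumbscrew in rad, growing clockwise seen from above. At value v the wing points v clockwise from the jig's x axis. It seats against a hard stop at 3.6; a quarter turn back from there is 2.03. It starts between 1.5 and 2.7; friction is light, about 0.05 N m.
- mallet: small loose mallet, 0.1 to 0.21 kg. White nylon head: upright cylinder, 38 mm diameter, 60 mm high; origin at the centre of its lower striking face, z up. Wooden handle 18 mm wide (y), 22 mm high (z), reaching 150 mm to the mallet's -x, its middle line 30 mm above the lower face. On the rest the head stands on its lower face, the handle level.
- mallet_grip (a point): point on the handle's middle line, 55 mm from the head's axis, close to the centre of mass, where to pinch the handle across its 18 mm width; 36 mm above the bench when on the rest.
- rest: fixed grey plastic mallet rest, plate 190 x 60 x 6 mm, origin on the bench under the mallet's grip point, x along the handle towards the head. A saddle 28 mm long, centred at x -79 mm, carries the handle's end 25 mm above the bench between two cheeks 32 mm apart that end 37 mm above the bench.
- rest_seat (a point): centre of the head's place on the rest, on the plate's top 6 mm above the bench, 55 mm from the rest's origin along its x: the mallet's origin belongs here, its x along the rest's x.
- spare_lens: bystander: loose black lens module, 30 x 30 mm, 25 mm high, origin under its centre.
- wipe_bottle: bystander: loose upright bottle, 44 mm diameter, 100 mm high, origin under its centre.
- driver: bystander: loose screwdriver lying down, 150 mm long, about 30 mm high at most, origin under its middle.
- cap_tin: bystander: loose round aluminium tin, 60 mm diameter, 22 mm high, origin under its centre.

How it is judged:
By the outcome, as a careful person would: the job done as asked, in the order asked, and still so for the second after the job is handed in, while the arm keeps its last pose, push and grip.
It also fails if it takes over 58 s, if anything falls off the work surface, if the arm or the gripper's body presses on something with over 40 N, if the wrist force passes 120 N, or if a joint passes its speed limit or range.

## Working session

There is one attempt and no reset: what is moved stays moved. The work goes in short steps, Python scripts to look and compute and a shell command to move; the robot and the scene stay as the last step left them, time stands still between calls to the robot, and variables do not carry over. Pictures are saved under pics/ and viewed, at most 10 in all, crops included, and the job is handed in when it is done.

```bash
ls; mkdir -p pics; python3 - <<'E'
from plant import ctrl
import cv2,numpy as np
o=ctrl.get_obs(); print({k:np.round(v,3) for k,v in o.items()})
for n in ("top","scene"):
    s=ctrl.snapshot(n); cv2.imwrite(f"pics/{n}0.png",s["frame"][:,:,::-1]); np.savez(f"{n}0.npz",**s)
    print(n,s["fovy"],s["cx"],s["cy"],np.round(s["R"],3).tolist(),s["t"])
E
```

```text
drive.py
pics
plant.py
{'clock': np.float64(0.0), 'joint_pos': array([-4.8809e+01,  2.0591e+01,  6.3500e-01, -1.9000e-02, -7.0136e+01,
       -1.6507e+01]), 'qvel': array([ 0.149,  0.053,  0.026, -0.057, -0.005,  0.039]), 'tau': array([ 2.0000e-03, -5.8271e+01,  2.9305e+01,  6.9970e+00,  7.0000e-03,
       -0.0000e+00]), 'tool_pos': array([ 0.282, -0.613,  0.244]), 'orientation': array([ 1.79907e+02, -8.00000e-03, -1.55322e+02]), 'force': array([0.111, 0.02 , 0.781]), 'moment': array([-0.031, -0.006, -0.033]), 'gripper_force': np.float64(0.0), 'opening': np.float64(0.088)}
top 52.255177039702275 320.89180388703886 199.1274032932488 [[-0.0, -1.0, -0.0], [-0.986, 0.001, -0.164], [0.164, 0.0, -0.986]] [-7.91501130e-04  5.90340336e-01  9.30823034e-01]
scene 52.049820186694994 324.2404040160666 200.37505998822564 [[0.882, 0.472, 0.003], [0.349, -0.647, -0.678], [-0.318, 0.599, -0.735]] [-0.50291757 -0.12790768  0.94690832]
```
View pics/top0.png

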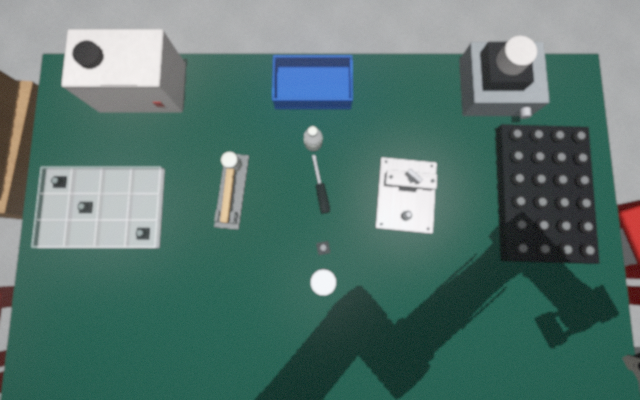

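View pics/scene0.png

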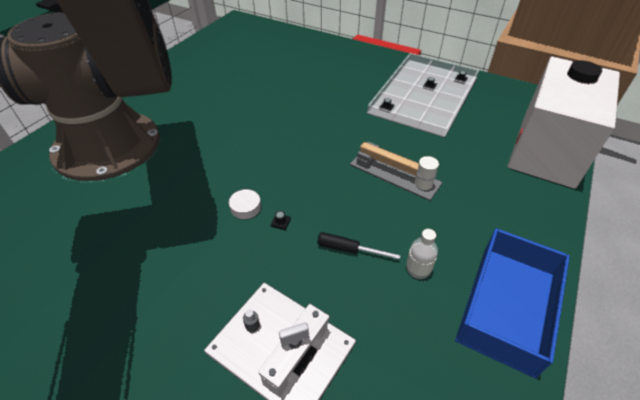

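The top view shows the mallet head at (229,160) with its handle running to (225,220). It also shows the jig plate centred near (407,195), the pin at (406,215) and the wing at (413,176). The scene view agrees: pin at (251,320), wing at (294,336), mallet head at (428,168).

```bash
cat > h.py <<'E'
import numpy as np, cv2
def cloud(s):
    z=s["z_map"]; H,W=z.shape; f=H/2/np.tan(np.radians(s["fovy"])/2)
    v,u=np.mgrid[:H,:W]
    P=np.stack([(u-s["cx"])/f*z,(v-s["cy"])/f*z,z],-1)
    X=(P-s["t"])@s["R"]; X[z==0]=np.nan
    return X
def sel(X,x0,x1,y0,y1,z0,z1):
    with np.errstate(invalid="ignore"):
        return X[(X[...,0]>x0)&(X[...,0]<x1)&(X[...,1]>y0)&(X[...,1]<y1)&(X[...,2]>z0)&(X[...,2]<z1)]
def rect(p):
    r=cv2.minAreaRect((p[:,:2]*1000).astype(np.float32)); return np.round(r[0],1),np.round(r[1],1),round(r[2],2)
def pca(p):
    c=p.mean(0); w=np.linalg.svd(p[:,:2]-c[:2],full_matrices=False)[2][0]
    return np.round(c*1000,1), round(float(np.degrees(np.arctan2(w[1],w[0]))),2), len(p)
E
python3 - <<'E'
from h import *
for n in ("top","scene"):
    s=dict(np.load(n+"0.npz")); X=cloud(s); print(n)
    if n=="top":
        for u,v in ((229,160),(226,205),(406,215),(413,176),(385,170),(232,190),(300,250),(323,282),(322,248),(320,195),(313,130)): print((u,v),np.round(X[v,u]*1000,1))
    # table level
    g=sel(X,.35,.8,-.3,.3,-.01,.008); print("table z",np.median(g[:,2]))
    M=lambda *a:sel(X,*a)
    np.save(n+"X.npy",X)
E
```

```text
top
(229, 160) [683.3 219.7  63.7]
(226, 205) [576.6 227.   45.8]
(406, 215) [ 551.5 -203.6   51.4]
(413, 176) [ 636.  -213.    98.1]
(385, 170) [ 671.  -163.    11.2]
(232, 190) [616.9 218.1  26.9]
(300, 250) [471.1  50.8  -4. ]
(323, 282) [394.   -6.   17.4]
(322, 248) [474.8  -3.7  22.6]
(320, 195) [604.7   1.1  24.2]
(313, 130) [746.2  17.3  99.1]
table z -0.001549281991958545
scene
table z 0.00019672151330317017
```

```bash
python3 - <<'E'
from h import *
for n in ("top","scene"):
    X=np.load(n+"X.npy"); print(n)
    p=sel(X,.63,.74,.17,.27,.056,.075); print("head top",pca(p),rect(p))
    p=sel(X,.50,.655,.17,.27,.041,.055); print("handle top",pca(p),rect(p))
    p=sel(X,.5,.75,.15,.3,.004,.012); print("restplate",rect(p))
    p=sel(X,.45,.75,-.32,-.12,.006,.018); print("plate",rect(p))
    p=sel(X,.59,.72,-.32,-.12,.052,.068); print("bridge",pca(p),rect(p))
    p=sel(X,.5,.59,-.24,-.16,.047,.06); print("pin",pca(p),rect(p))
    p=sel(X,.58,.72,-.27,-.15,.092,.115); print("wing",pca(p),rect(p))
E
```

```text
top
head top (array([683.2, 220.7,  64. ]), -122.65, 196) (array([683.6, 221.1]), array([36.2, 35.6]), 45.5)
handle top (array([594.1, 228. ,  45.1]), 175.46, 364) (array([594.9, 228.4]), array([ 18.5, 118.8]), 85.3)
restplate (array([617.3, 222.8]), array([ 87.7, 195. ]), 72.16)
plate (array([ 606.8, -226.1]), array([165.2, 180.5]), 84.09)
bridge (array([ 636.2, -214.1,   58.3]), -95.9, 619) (array([ 637.8, -216.5]), array([119.8,  36.9]), 84.3)
pin (array([ 553.5, -208.2,   50.8]), 102.54, 21) (array([ 554. , -208.3]), array([ 9.6, 10.4]), 1.34)
wing (array([ 636.9, -216.2,   97.6]), -131.76, 94) (array([ 637.5, -216.7]), array([39. , 12.3]), 48.08)
scene
head top (array([688.2, 215.1,  64.7]), -85.98, 256) (array([688. , 218.5]), array([37., 37.]), 48.4)
handle top (array([599.4, 223.7,  46.4]), -4.64, 399) (array([596.8, 226.1]), array([ 21.7, 116.5]), 86.36)
restplate (array([629. , 229.7]), array([110.6, 189. ]), 72.14)
plate (array([ 611.5, -215.4]), array([140.8, 180.6]), 84.36)
bridge (array([ 643.3, -226.8,   59.9]), -96.66, 1887) (array([ 641.3, -218.9]), array([120. ,  36.8]), 84.14)
pin (array([ 557.7, -211. ,   52.8]), -11.75, 60) (array([ 557.2, -210.7]), array([11.7, 10.2]), 31.28)
wing (array([ 642.1, -220. ,   98.7]), -131.86, 310) (array([ 641.2, -218.8]), array([39.9, 12.5]), 47.59)
```

```bash
cat > goal.py <<'E'
import sys,numpy as np
from scipy.spatial.transform import Rotation as Ro
from plant import ctrl
x,y,z,yaw=map(float,sys.argv[1:5])
o=ctrl.get_obs(); R=Ro.from_euler("xyz",o["orientation"],degrees=True).as_matrix()
d=R.T@(np.array([x,y,z])-o["tool_pos"])
t=(o["orientation"][2]-yaw+180)%360-180
print("d",np.round(d,4),"turn",round(t,2),"| tcp",np.round(o["tool_pos"],4),np.round(o["orientation"],2),"F",np.round(o["force"],1),"M",np.round(o["moment"],2),"j6",round(o["joint_pos"][5],1),"t",o["clock"])
E
python3 goal.py 0.643 0.2234 0.15 175.3
```

```text
d [-0.6775  0.609   0.0953] turn 29.38 | tcp [ 0.2817 -0.613   0.2445] [ 1.7991e+02 -1.0000e-02 -1.5532e+02] F [-0.1 -0.3 -0.7] M [0.05 0.01 0.01] j6 -16.5 t 0.1
```

Careful with the scale: shifts go in units of 50 mm and turns go in units of 10 degrees. That gives: -0.32 m is -6.4, 0.288 m is 5.76, 16 degrees is 1.6.

```bash
echo '{"tx": [-0.8, -1.6, -2.4, -3.2, -4, -4.8, -5.6, -6.4], "ty": [0.72, 1.44, 2.16, 2.88, 3.6, 4.32, 5.04, 5.76], "tz": [0, 0, 0, 0, 0, 0, 0, 0], "rz": [0.4, 0.8, 1.2, 1.6, 2, 2.4, 2.8, 2.94], "aperture": [0.088, 0.088, 0.088, 0.088, 0.088, 0.088, 0.088, 0.088]}' | python3 drive.py; python3 goal.py 0.643 0.2234 0.15 175.3
```

```text
clock: 1.1
tool_pos: [0.4526, -0.2163, 0.2453]
orientation: [180.0, -0.0, 175.2]
force: [1.5, 0.9, 0.4]
opening: 0.0875
gripper_force: 0.0
d [-0.1529  0.4541  0.0954] turn -0.1 | tcp [ 0.4526 -0.2163  0.2453] [179.99  -0.   175.2 ] F [1.5 0.9 0.4] M [-0.06 -0.18 -0.03] j6 -91.7 t 1.1
```

```bash
echo '{"tx": [-0.38, -0.76, -1.14, -1.52, -1.9, -2.3, -2.68, -3.06], "ty": [1.12, 2.24, 3.36, 4.48, 5.6, 6.8, 7.96, 8.9], "tz": [0.1, 0.2, 0.4, 0.7, 1, 1.3, 1.6, 1.9], "rz": [0, 0, 0, 0, 0, 0, 0, 0], "aperture": [0.088, 0.088, 0.088, 0.088, 0.088, 0.088, 0.088, 0.088]}' | python3 drive.py; echo '{"tx": [0, 0], "ty": [0, 0], "tz": [0, 0], "rz": [0, 0], "aperture": [0.088, 0.088]}' | python3 drive.py; python3 goal.py 0.643 0.2234 0.15 175.3
python3 - <<'E'
from plant import ctrl
import cv2,numpy as np
out=[]
for n,(u,v) in (("top",(229,190)),("scene",(400,160))):
    s=ctrl.snapshot(n); np.savez(f"{n}1.npz",**s)
    out.append(cv2.resize(s["frame"][v-75:v+75,u-100:u+100,::-1],None,fx=2,fy=2,interpolation=cv2.INTER_CUBIC) if 0 else cv2.resize(s["frame"][max(0,v-90):v+90,u-120:u+120,::-1],(400,300)))
cv2.imwrite("pics/g1.png",np.hstack(out))
E
```

```text
clock: 2.1
tool_pos: [0.6418, 0.2151, 0.1495]
orientation: [-180.0, -0.0, 175.3]
force: [-0.1, -1.0, 0.4]
opening: 0.0874
gripper_force: 0.0
clock: 2.35
tool_pos: [0.6409, 0.2128, 0.1496]
orientation: [-179.9, -0.1, 175.3]
force: [0.2, 0.3, -0.5]
opening: 0.0876
gripper_force: 0.0
d [-0.0012  0.0108 -0.0005] turn 0.01 | tcp [0.6409 0.2128 0.1496] [-1.7994e+02 -8.0000e-02  1.7531e+02] F [ 0.2  0.3 -0.5] M [-0.08 -0.    0.01] j6 -129.6 t 2.35
```

View pics/g1.png

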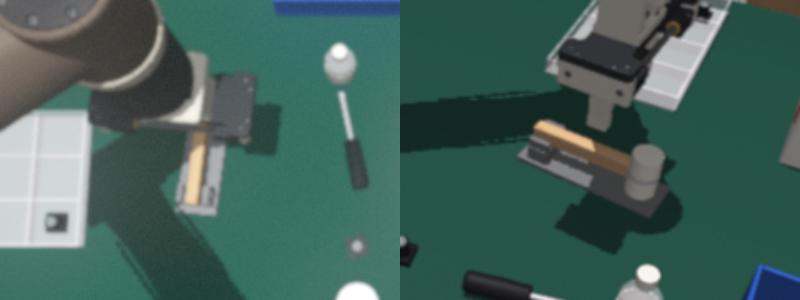

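The gripper is over the handle, just behind the head (head at crop (645,165) on the right), and both fingers are clear of it. Next I descend and grip.

Converted, 0.113 m is 2.26, 0.108 m is 2.16.

```bash
echo '{"tx": [-0.02, -0.02, -0.02, -0.02, -0.02, -0.02, -0.02, -0.02], "ty": [0.21, 0.21, 0.21, 0.21, 0.21, 0.21, 0.21, 0.21], "tz": [0, 0.6, 1.2, 1.7, 2, 2.16, 2.26, 2.26], "rz": [0, 0, 0, 0, 0, 0, 0, 0], "aperture": [0.088, 0.06, 0.05, 0.05, 0.05, 0.05, 0.05, 0.05]}' | python3 drive.py; python3 goal.py 0.643 0.2234 0.036 175.3
```

```text
clock: 3.45
tool_pos: [0.6435, 0.2234, 0.0377]
orientation: [180.0, 0.0, 175.3]
force: [0.6, -1.3, 0.4]
opening: 0.0501
gripper_force: 0.0
d [ 0.0005 -0.0001  0.0017] turn -0.02 | tcp [0.6435 0.2234 0.0377] [1.7998e+02 2.0000e-02 1.7528e+02] F [ 0.6 -1.3  0.4] M [-0.01 -0.04  0.04] j6 -130.2 t 3.45
```

Converted, 0.0015 m is 0.03.

```bash
echo '{"tx": [0, 0, 0, 0, 0, 0, 0, 0], "ty": [0, 0, 0, 0, 0, 0, 0, 0], "tz": [0.03, 0.03, 0.03, 0.03, 0.03, 0.03, 0.03, 0.03], "rz": [0, 0, 0, 0, 0, 0, 0, 0], "aperture": [0.04, 0.03, 0.024, 0.02, 0.01, 0.01, 0.01, 0.01]}' | python3 drive.py; python3 goal.py 0.643 0.2234 0.036 175.3
```

```text
clock: 4.45
tool_pos: [0.6433, 0.2233, 0.036]
orientation: [180.0, 0.0, 175.3]
force: [-0.1, 0.5, 1.3]
opening: 0.0177
gripper_force: 30.0
d [ 0.0003  0.     -0.    ] turn -0.01 | tcp [0.6433 0.2233 0.036 ] [1.8000e+02 1.0000e-02 1.7529e+02] F [-0.1  0.5  1.3] M [ 0.01  0.13 -0.02] j6 -130.2 t 4.45
```

Converted, -0.11 m is -2.2, -0.105 m is -2.1.

```bash
echo '{"tx": [0, 0, 0, 0, 0, 0, 0, 0], "ty": [0, 0, 0, 0, 0, 0, 0, 0], "tz": [-0.1, -0.3, -0.6, -1, -1.4, -1.8, -2.1, -2.2], "rz": [0, 0, 0, 0, 0, 0, 0, 0], "aperture": [0.01, 0.01, 0.01, 0.01, 0.01, 0.01, 0.01, 0.01]}' | python3 drive.py; python3 goal.py 0.5135 -0.2055 0.12 174.2
python3 - <<'E'
from plant import ctrl
import cv2,numpy as np
from h import *
s=ctrl.snapshot("scene"); X=cloud(s)
cv2.imwrite("pics/lift.png",cv2.resize(s["frame"][40:240,270:510,::-1],None,fx=2.5,fy=2.5))
E
```

```text
clock: 5.45
tool_pos: [0.6437, 0.2236, 0.1475]
orientation: [179.9, 0.1, 175.3]
force: [-0.1, 0.8, -1.4]
opening: 0.0182
gripper_force: 30.0
d [ 0.0946 -0.4384  0.0268] turn 1.08 | tcp [0.6437 0.2236 0.1475] [1.7992e+02 1.0000e-01 1.7528e+02] F [-0.1  0.8 -1.4] M [-0.03 -0.01  0.05] j6 -130.2 t 5.45
```

View pics/lift.png

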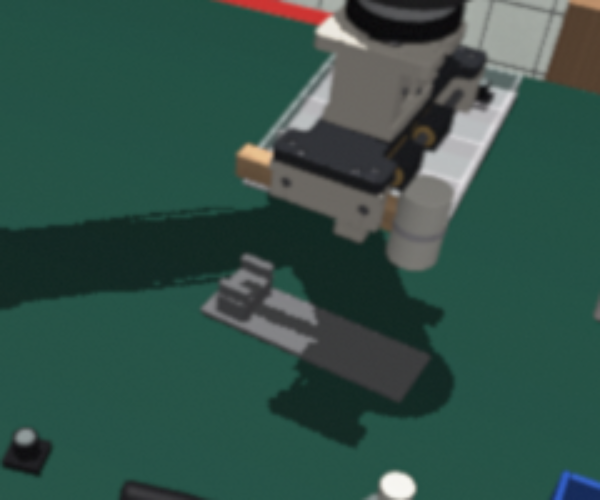

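The mallet is held level (head at (420,225)) and the rest is clear below it. Next I carry it over the pin.

```bash
echo '{"tx": [0.12, 0.32, 0.54, 0.76, 0.98, 1.2, 1.4, 1.6], "ty": [-0.6, -1.5, -2.5, -3.5, -4.5, -5.5, -6.5, -7.5], "tz": [0, 0, 0, 0, 0, 0, 0, 0], "rz": [0, 0, 0, 0, 0, 0, 0, 0], "aperture": [0.01, 0.01, 0.01, 0.01, 0.01, 0.01, 0.01, 0.01]}' | python3 drive.py;echo '{"tx": [0.14, 0.26, 0.3, 0.3, 0.3], "ty": [-0.7, -1.1, -1.27, -1.27, -1.27], "tz": [0.2, 0.4, 0.52, 0.52, 0.52], "rz": [0, 0, 0, 0, 0], "aperture": [0.01, 0.01, 0.01, 0.01, 0.01]}' | python3 drive.py; python3 goal.py 0.513 -0.206 0.12 175.3
python3 - <<'E'
from plant import ctrl
import cv2,numpy as np
from h import *
s=ctrl.snapshot("scene"); X=cloud(s)
p=sel(X,.5,.62,-.26,-.16,.135,.16); print(pca(p),rect(p))
p=sel(X,.5,.59,-.24,-.16,.047,.06); print("pin",pca(p))
cv2.imwrite("pics/pin1.png",cv2.resize(s["frame"][190:390,140:380,::-1],None,fx=2.5,fy=2.5))
E
```

```text
clock: 6.5
tool_pos: [0.5317, -0.1453, 0.1454]
orientation: [-180.0, -0.0, 175.3]
force: [0.8, -0.1, -0.9]
opening: 0.0178
gripper_force: 30.0
clock: 7.12
tool_pos: [0.5132, -0.2052, 0.12]
orientation: [-180.0, 0.0, 175.3]
force: [0.1, 1.1, -1.1]
opening: 0.0178
gripper_force: 30.0
d [ 0.0001 -0.0008  0.    ] turn 0.04 | tcp [ 0.5132 -0.2052  0.12  ] [-1.8000e+02  2.0000e-02  1.7534e+02] F [ 0.1  1.1 -1.1] M [-0.02  0.01 -0.06] j6 -93.2 t 7.125
(array([ 555.7, -209. ,  147.7]), -25.73, 812) (array([ 544.6, -199.6]), array([37.4, 69.4]), 54.81)
pin (array([ 558. , -211.5,   52.4]), -123.1, 52)
```

View pics/pin1.png

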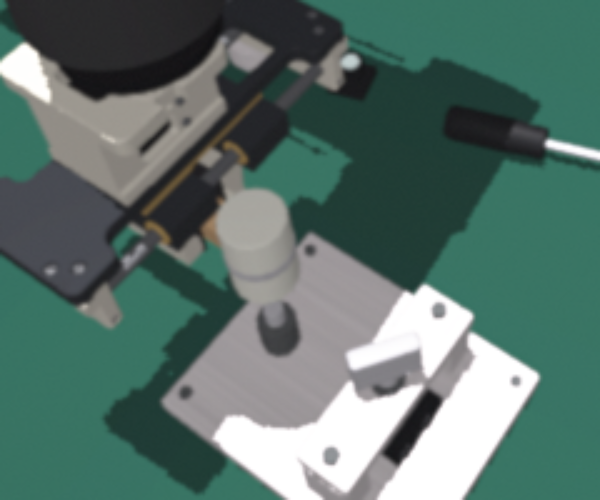

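The head sits over the pin: pin at crop (272,315), just under the head's lower face. I'll drive it down while watching the force.

Converted, 0.041 m is 0.82, 0.039 m is 0.78.

```bash
echo '{"tx": [0, 0, 0, 0, 0, 0], "ty": [-0.01, -0.01, -0.01, -0.01, -0.01, -0.01], "tz": [0.3, 0.6, 0.72, 0.78, 0.82, 0.82], "rz": [0, 0, 0, 0, 0, 0], "aperture": [0.01, 0.01, 0.01, 0.01, 0.01, 0.01]}' | python3 drive.py; python3 goal.py 0.513 -0.206 0.074 175.3
python3 - <<'E'
from plant import ctrl
from h import *
s=ctrl.snapshot("scene"); X=cloud(s)
p=sel(X,.535,.58,-.235,-.185,.102,.125); print(pca(p)); A=np.c_[p[:,:2]-p[:,:2].mean(0),np.ones(len(p))]; print("top slope",np.linalg.lstsq(A,p[:,2],rcond=None)[0])
E
```

```text
clock: 7.92
tool_pos: [0.5127, -0.2065, 0.0791]
orientation: [-180.0, 0.0, 175.3]
force: [-0.2, 0.3, 0.2]
opening: 0.0178
gripper_force: 30.0
d [-0.0002  0.0005  0.0051] turn -0.02 | tcp [ 0.5127 -0.2065  0.0791] [-1.8000e+02  4.0000e-02  1.7528e+02] F [-0.2  0.3  0.2] M [-0.06  0.25 -0.05] j6 -93.1 t 7.925
(array([ 558.7, -211.4,  108.8]), -47.49, 571)
top slope [-0.03624144  0.03409431  0.10878869]
```

Converted, 0.005 m is 0.1, 0.003 m is 0.06.

```bash
echo '{"tx": [0, 0, 0], "ty": [0, 0, 0], "tz": [0.06, 0.1, 0.1], "rz": [0, 0, 0], "aperture": [0.01, 0.01, 0.01]}' | python3 drive.py; python3 goal.py 0.513 -0.206 0.074 175.3;echo '{"tx": [0, 0], "ty": [0, 0], "tz": [0.04, 0.04], "rz": [0, 0], "aperture": [0.01, 0.01]}' | python3 drive.py; python3 goal.py 0.513 -0.206 0.074 175.3
python3 - <<'E'
from plant import ctrl
from h import *
s=ctrl.snapshot("scene"); X=cloud(s)
p=sel(X,.535,.58,-.235,-.185,.097,.117); print(pca(p))
cv2.imwrite("pics/pin2.png",cv2.resize(s["frame"][260:360,190:310,::-1],None,fx=5,fy=5,interpolation=2))
E
```

```text
clock: 8.35
tool_pos: [0.513, -0.2065, 0.0741]
orientation: [-180.0, 0.1, 175.3]
force: [-1.9, 0.1, 3.7]
opening: 0.0175
gripper_force: 30.0
d [0.0001 0.0005 0.0001] turn -0.01 | tcp [ 0.513  -0.2065  0.0741] [-1.7999e+02  6.0000e-02  1.7529e+02] F [-1.9  0.1  3.7] M [-0.01  0.3   0.04] j6 -93.1 t 8.35
clock: 8.6
tool_pos: [0.5123, -0.2065, 0.0723]
orientation: [-180.0, -0.0, 175.3]
force: [-4.7, 0.7, 7.7]
opening: 0.0178
gripper_force: 30.0
d [-0.0007  0.0006 -0.0017] turn -0.01 | tcp [ 0.5123 -0.2065  0.0723] [-1.7999e+02 -1.0000e-02  1.7529e+02] F [-4.7  0.7  7.7] M [ 0.38  1.24 -0.04] j6 -93.1 t 8.6
(array([ 557.6, -211.4,  103.5]), -44.31, 558)
```

View pics/pin2.png

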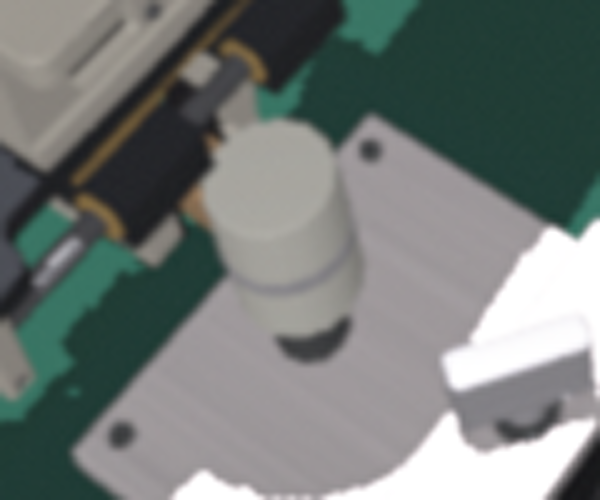

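```bash
for i in 1 2; do echo '{"tx": [0, 0], "ty": [0, 0], "tz": [0.03, 0.03], "rz": [0, 0], "aperture": [0.01, 0.01]}' | python3 drive.py; python3 goal.py 0.513 -0.206 0.074 175.3; done
```

```text
clock: 8.9
tool_pos: [0.5116, -0.2064, 0.0707]
orientation: [-180.0, -0.1, 175.3]
force: [-6.8, 2.2, 10.1]
opening: 0.0174
gripper_force: 30.0
d [-0.0014  0.0006 -0.0033] turn -0.02 | tcp [ 0.5116 -0.2064  0.0707] [-1.8000e+02 -8.0000e-02  1.7528e+02] F [-6.8  2.2 10.1] M [0.53 2.02 0.1 ] j6 -93.1 t 8.9
clock: 9.15
tool_pos: [0.5109, -0.2064, 0.0691]
orientation: [-180.0, -0.1, 175.3]
force: [-8.6, 2.3, 11.8]
opening: 0.0177
gripper_force: 30.0
d [-0.002   0.0006 -0.0049] turn -0.03 | tcp [ 0.5109 -0.2064  0.0691] [-1.8000e+02 -1.4000e-01  1.7527e+02] F [-8.6  2.3 11.8] M [0.61 2.55 0.06] j6 -93.1 t 9.15
```

```bash
echo '{"tx": [0, 0, 0, 0.4, 0.8, 0.8, 0.8], "ty": [0, 0, 0, 0.4, 1.2, 1.6, 1.6], "tz": [-0.2, -0.6, -1, -1.2, -1.2, -1.2, -1.2], "rz": [0, 0, 0, 0, 0, 0, 0], "aperture": [0.01, 0.01, 0.01, 0.01, 0.01, 0.01, 0.01]}' | python3 drive.py; python3 goal.py 0.513 -0.206 0.12 175.3
python3 - <<'E'
from plant import ctrl
from h import *
out=[]
for n in("scene","top"):
    s=ctrl.snapshot(n); X=cloud(s); np.save(n+"X2.npy",X)
    p=sel(X,.5,.59,-.24,-.18,.036,.065); print(n,pca(p),np.sort(p[:,2])[::-1][:20].round(4))
    # boss/pin: 
    p=sel(X,.546,.566,-.219,-.201,.03,.065);print(np.histogram(p[:,2],np.arange(.03,.066,.003)))
    out.append(s["frame"][:,:,::-1])
cv2.imwrite("pics/pin3.png",np.hstack([cv2.resize(out[0][210:360,180:320],(420,450)),cv2.resize(out[1][150:270,340:450],(380,450))]))
E
```

```text
clock: 10.02
tool_pos: [0.4798, -0.1222, 0.1294]
orientation: [180.0, 0.1, 175.4]
force: [-0.1, -0.7, -2.2]
opening: 0.0179
gripper_force: 30.0
d [-0.0398 -0.0808  0.0094] turn 0.1 | tcp [ 0.4798 -0.1222  0.1294] [1.7997e+02 9.0000e-02 1.7540e+02] F [-0.1 -0.7 -2.2] M [-0.05 -0.07  0.03] j6 -103.1 t 10.025
scene (array([ 557.8, -211.2,   40.8]), -106.79, 191) [0.0467 0.0454 0.0452 0.0451 0.0451 0.045  0.045  0.0449 0.0446 0.0445
 0.0445 0.0444 0.0443 0.0442 0.0442 0.0441 0.0441 0.044  0.0439 0.0439]
(array([ 1,  4, 16, 79, 44,  5,  0,  0,  0,  0,  0,  0]), array([0.03 , 0.033, 0.036, 0.039, 0.042, 0.045, 0.048, 0.051, 0.054,
       0.057, 0.06 , 0.063, 0.066]))h.py:14: RuntimeWarning: Mean of empty slice.
  c=p.mean(0); w=np.linalg.svd(p[:,:2]-c[:2],full_matrices=False)[2][0]
  ret = um.true_divide(
Traceback (most recent call last):
  File "h.py", line 14, in pca
    c=p.mean(0); w=np.linalg.svd(p[:,:2]-c[:2],full_matrices=False)[2][0]
                   ~~~~~~~~~~~~~~~~~~~~~~~~~~~~~~~~~~~~~~~~~~~~~~~~~~~^^^
IndexError: index 0 is out of bounds for axis 0 with size 0
```

```bash
python3 - <<'E'
from plant import ctrl
from h import *
for f in("sceneX.npy","sceneX2.npy"):
    X=np.load(f); p=sel(X,.5,.6,-.25,-.17,.03,.06); r=np.hypot(p[:,0]-.5575,p[:,1]+.211)
    print(f,"r<4:",np.round(np.median(p[r<.004,2])*1000,2),(r<.004).sum(),"ring",np.round(np.median(p[(r>.008)&(r<.011),2])*1000,2), "brdg",np.median(sel(X,.6,.69,-.3,-.13,.053,.067)[:,2]),"plate",np.median(sel(X,.53,.6,-.27,-.23,.006,.018)[:,2]))
# mallet head top plane, tcp .4798 -.1222 .1294 ; head ~ (.522,-.1255), top expected .1594
p=sel(X,.50,.55,-.155,-.10,.148,.175); print(pca(p),rect(p))
c=np.array([.524,-.127]); p=p[np.hypot(*(p[:,:2]-c).T)<.013]
A=np.c_[p[:,:2]-c,np.ones(len(p))]; print(np.linalg.lstsq(A,p[:,2],rcond=None)[0],len(p))
s=ctrl.snapshot("scene")
cv2.imwrite("pics/pin3.png",cv2.resize(s["frame"][180:360,150:330,::-1],(600,600),interpolation=2))
E
```

```text
sceneX.npy r<4: 53.63 25 ring 39.37 brdg 0.060020169996924756 plate 0.01201784790972574
sceneX2.npy r<4: 43.84 20 ring 39.41 brdg 0.05999678647376286 plate 0.012037000683592
(array([ 525.7, -129.5,  161.4]), -42.99, 580) (array([ 522.8, -126.2]), array([37.1, 37.6]), 8.29)
[ 0.10153077 -0.01889652  0.16460076] 186
```

View pics/pin3.png

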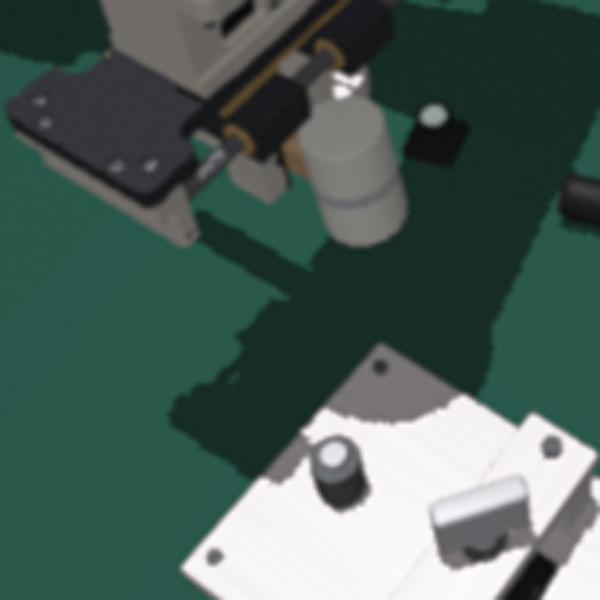

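The pin (crop (335,455)) now stands at 43.8 mm, down from 53.6, and the force rose past the drive force, so it is home. The mallet has tilted about 6° head-up in the grip, and the saddle will level it as I lower it.

```bash
python3 goal.py 0.6433 0.2233 0.15 175.29; echo '{"tx": [-0.2, -0.5, -0.88, -1.3, -1.7, -2.1, -2.44, -2.66], "ty": [0.4, 1.2, 2.1, 3.1, 4.1, 5.1, 6, 6.6], "tz": [-0.2, -0.4, -0.4, -0.4, -0.4, -0.4, -0.4, -0.4], "rz": [0, 0, 0, 0, 0, 0, 0, 0], "aperture": [0.01, 0.01, 0.01, 0.01, 0.01, 0.01, 0.01, 0.01]}' | python3 drive.py; echo '{"tx": [0, 0], "ty": [0, 0], "tz": [0, 0], "rz": [0, 0], "aperture": [0.01, 0.01]}' | python3 drive.py; python3 goal.py 0.6433 0.2233 0.036 175.29
```

```text
d [-0.1347  0.3592 -0.021 ] turn -0.0 | tcp [ 0.4795 -0.1236  0.1289] [1.8000e+02 1.0000e-02 1.7529e+02] F [ 0.8 -0.3 -2. ] M [-0.06 -0.01 -0.  ] j6 -103.0 t 10.175
clock: 11.18
tool_pos: [0.6403, 0.1971, 0.1487]
orientation: [-180.0, 0.0, 175.3]
force: [-0.1, 0.3, -0.9]
opening: 0.0178
gripper_force: 30.0
clock: 11.42
tool_pos: [0.6388, 0.1944, 0.1485]
orientation: [-180.0, -0.0, 175.3]
force: [-0.3, 0.2, -2.3]
opening: 0.0179
gripper_force: 30.0
d [-0.0022  0.0292  0.1125] turn -0.02 | tcp [0.6388 0.1944 0.1485] [-1.7997e+02 -4.0000e-02  1.7527e+02] F [-0.3  0.2 -2.3] M [-0.08  0.    0.03] j6 -128.3 t 11.425
```

Converted, 0.09 m is 1.8, 0.085 m is 1.7.

```bash
echo '{"tx": [-0.04, -0.04, -0.04, -0.04, -0.04, -0.04, -0.04], "ty": [0.3, 0.58, 0.58, 0.58, 0.58, 0.58, 0.58], "tz": [0, 0.4, 1, 1.5, 1.7, 1.8, 1.8], "rz": [0, 0, 0, 0, 0, 0, 0], "aperture": [0.01, 0.01, 0.01, 0.01, 0.01, 0.01, 0.01]}' | python3 drive.py; python3 goal.py 0.6433 0.2233 0.036 175.29
```

```text
clock: 12.3
tool_pos: [0.6435, 0.2235, 0.0591]
orientation: [180.0, 0.0, 175.3]
force: [-0.4, 0.2, -1.0]
opening: 0.0179
gripper_force: 30.0
d [ 0.0002 -0.0002  0.0231] turn -0.0 | tcp [0.6435 0.2235 0.0591] [1.7999e+02 2.0000e-02 1.7529e+02] F [-0.4  0.2 -1. ] M [-0.02 -0.04 -0.  ] j6 -130.2 t 12.3
```

Converted, 0.023 m is 0.46, 0.022 m is 0.44.

```bash
echo '{"tx": [0, 0, 0, 0, 0, 0, 0, 0], "ty": [0, 0, 0, 0, 0, 0, 0, 0], "tz": [0.14, 0.26, 0.32, 0.36, 0.4, 0.44, 0.46, 0.46], "rz": [0, 0, 0, 0, 0, 0, 0, 0], "aperture": [0.01, 0.01, 0.01, 0.01, 0.01, 0.01, 0.01, 0.01]}' | python3 drive.py; python3 goal.py 0.6433 0.2233 0.036 175.29
python3 - <<'E'
from plant import ctrl
from h import *
s=ctrl.snapshot("scene"); X=cloud(s)
p=sel(X,.66,.72,.18,.25,.058,.075); print(pca(p),rect(p))
c=np.array([.6875,.218]); p=p[np.hypot(*(p[:,:2]-c).T)<.013]
A=np.c_[p[:,:2]-c,np.ones(len(p))]; print(np.linalg.lstsq(A,p[:,2],rcond=None)[0],len(p))
E
```

```text
clock: 13.3
tool_pos: [0.6434, 0.2234, 0.0359]
orientation: [180.0, 0.0, 175.3]
force: [2.2, -0.4, 1.2]
opening: 0.0178
gripper_force: 30.0
d [ 0.     -0.0001 -0.0001] turn -0.01 | tcp [0.6434 0.2234 0.0359] [1.7999e+02 1.0000e-02 1.7528e+02] F [ 2.2 -0.4  1.2] M [ 0.03 -0.32 -0.01] j6 -130.2 t 13.3
(array([689.7, 215.1,  65.7]), -98.7, 214) (array([690. , 217.8]), array([38.4, 30.5]), 77.08)
[-0.00216412  0.01013228  0.06711692] 88
```

```bash
echo '{"tx": [0, 0, 0, 0, 0, 0, 0, 0], "ty": [0, 0, 0, 0, 0, 0, 0, 0], "tz": [0, 0, 0, 0, -0.2, -0.6, -1.2, -2], "rz": [0, 0, 0, 0, 0, 0, 0, 0], "aperture": [0.02, 0.024, 0.03, 0.04, 0.05, 0.06, 0.06, 0.06]}' | python3 drive.py;  echo '{"tx": [-0.2, -0.2, 0, 0, 0, 0], "ty": [-0.8, -2, -3, -4, -4.8, -4.8], "tz": [-1, -1, -1, -1, -1, -1], "rz": [0, 0, 0, 0, 0, 0], "aperture": [0.06, 0.06, 0.06, 0.06, 0.06, 0.06]}' | python3 drive.py
python3 - <<'E'
from plant import ctrl
from h import *
for n in ("top","scene"):
    s=ctrl.snapshot(n)
    for lab,X in (("old",np.load(n+"X.npy")),("new",cloud(s))):
        p=sel(X,.63,.74,.17,.27,.056,.075); print(n,lab,"head",pca(p),rect(p))
        p=sel(X,.50,.655,.17,.27,.041,.055); print("   handle",pca(p),rect(p))
    if n=="scene": cv2.imwrite("pics/back.png",cv2.resize(s["frame"][100:230,320:480,::-1],(640,520),interpolation=2))
E
```

```text
clock: 14.35
tool_pos: [0.6428, 0.223, 0.1367]
orientation: [-180.0, -0.1, 175.3]
force: [1.0, 0.2, 0.2]
opening: 0.0602
gripper_force: 0.0
clock: 15.1
tool_pos: [0.6231, -0.0185, 0.1869]
orientation: [180.0, 0.0, 175.1]
force: [-0.2, 0.2, -0.4]
opening: 0.0599
gripper_force: 0.0
top old head (array([683.2, 220.7,  64. ]), -122.65, 196) (array([683.6, 221.1]), array([36.2, 35.6]), 45.5)
   handle (array([594.1, 228. ,  45.1]), 175.46, 364) (array([594.9, 228.4]), array([ 18.5, 118.8]), 85.3)h.py:14: RuntimeWarning: Mean of empty slice.
  c=p.mean(0); w=np.linalg.svd(p[:,:2]-c[:2],full_matrices=False)[2][0]
  ret = um.true_divide(
Traceback (most recent call last):
  File "h.py", line 14, in pca
    c=p.mean(0); w=np.linalg.svd(p[:,:2]-c[:2],full_matrices=False)[2][0]
                   ~~~~~~~~~~~~~~~~~~~~~~~~~~~~~~~~~~~~~~~~~~~~~~~~~~~^^^
IndexError: index 0 is out of bounds for axis 0 with size 0
```

```bash
python3 goal.py 0.6394 -0.2177 0.16 -131.9
```

```text
d [-0.0328 -0.1984  0.0268] turn -52.94 | tcp [ 0.6235 -0.0172  0.1868] [1.7998e+02 6.0000e-02 1.7516e+02] F [1.2 0.7 0.8] M [ 0.02 -0.01  0.07] j6 -111.2 t 15.15
```

```bash
python3 - <<'E'
from plant import ctrl
from h import *
n="scene"; s=ctrl.snapshot(n)
for lab,X in (("old",np.load(n+"X.npy")),("new",cloud(s))):
        p=sel(X,.63,.74,.17,.27,.056,.075); print(n,lab,"head",pca(p),rect(p))
        p=sel(X,.50,.655,.17,.27,.041,.055); print("   handle",pca(p),rect(p))
cv2.imwrite("pics/back.png",cv2.resize(s["frame"][100:230,320:480,::-1],(640,520),interpolation=2))
E
```

```text
scene old head (array([688.2, 215.1,  64.7]), -85.98, 256) (array([688. , 218.5]), array([37., 37.]), 48.4)
   handle (array([599.4, 223.7,  46.4]), -4.64, 399) (array([596.8, 226.1]), array([ 21.7, 116.5]), 86.36)
scene new head (array([687.8, 215.3,  64.8]), -86.43, 253) (array([687.7, 218. ]), array([37.2, 35.7]), 19.61)
   handle (array([621.5, 221.8,  46.3]), -3.54, 239) (array([620. , 224.8]), array([19.9, 71. ]), 84.47)
```

View pics/back.png

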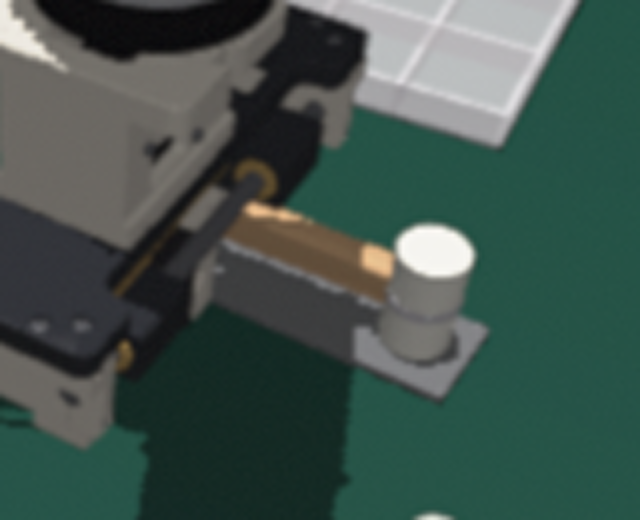

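The mallet is back on its rest within 0.5 mm of where it started (head at crop (433,290), level on the plate). Next is the thumbscrew.

Converted, -0.06 m is -1.2, -0.1985 m is -3.97, -53 degrees is -5.3.

```bash
echo '{"tx": [-0.1, -0.2, -0.34, -0.46, -0.58, -0.66, -0.66, -0.66], "ty": [-0.5, -1.2, -1.9, -2.6, -3.3, -3.8, -3.97, -3.97], "tz": [0, 0, 0, 0.1, 0.3, 0.54, 0.54, 0.54], "rz": [-0.7, -1.6, -2.5, -3.4, -4.3, -5, -5.3, -5.3], "aperture": [0.06, 0.06, 0.06, 0.06, 0.06, 0.06, 0.06, 0.06]}' | python3 drive.py; python3 goal.py 0.6396 -0.2179 0.093 -131.9
```

```text
clock: 16.2
tool_pos: [0.6405, -0.2161, 0.1587]
orientation: [180.0, -0.0, -131.7]
force: [-0.5, 0.4, 0.2]
opening: 0.0601
gripper_force: 0.0
d [ 0.0019 -0.0006  0.0657] turn 0.17 | tcp [ 0.6405 -0.2161  0.1587] [ 1.7999e+02 -1.0000e-02 -1.3173e+02] F [-0.5  0.4  0.2] M [ 0.04 -0.04 -0.01] j6 -39.6 t 16.2
```

Converted, 0.0655 m is 1.31, 0.065 m is 1.3, 0.2 degrees is 0.02.

```bash
echo '{"tx": [0.04, 0.04, 0.04, 0.04, 0.04, 0.04], "ty": [-0.01, -0.01, -0.01, -0.01, -0.01, -0.01], "tz": [0.2, 0.6, 1, 1.2, 1.3, 1.31], "rz": [0.02, 0.02, 0.02, 0.02, 0.02, 0.02], "aperture": [0.06, 0.05, 0.04, 0.03, 0.03, 0.03]}' | python3 drive.py; python3 goal.py 0.6396 -0.2179 0.093 -131.9;  echo '{"tx": [0, 0, 0, 0, 0, 0], "ty": [0, 0, 0, 0, 0, 0], "tz": [0, 0, 0, 0, 0, 0], "rz": [0, 0, 0, 0, 0, 0], "aperture": [0.024, 0.018, 0.014, 0.005, 0.005, 0.005]}' | python3 drive.py; python3 goal.py 0.6396 -0.2179 0.093 -131.9
```

```text
clock: 16.95
tool_pos: [0.6393, -0.2181, 0.0935]
orientation: [-180.0, 0.0, -131.9]
force: [-0.3, 0.3, 0.6]
opening: 0.0304
gripper_force: 0.0
d [-0.0003 -0.0001  0.0005] turn -0.01 | tcp [ 0.6393 -0.2181  0.0935] [-179.99    0.   -131.91] F [-0.3  0.3  0.6] M [0.06 0.05 0.01] j6 -39.6 t 16.95
clock: 17.7
tool_pos: [0.6399, -0.2189, 0.0937]
orientation: [-179.9, 0.0, -131.9]
force: [2.7, -4.9, -1.1]
opening: 0.0116
gripper_force: 30.0
d [-0.0005  0.0009  0.0007] turn -0.01 | tcp [ 0.6399 -0.2189  0.0937] [-1.7990e+02  3.0000e-02 -1.3191e+02] F [ 2.7 -4.9 -1.1] M [-1.5  -1.07 -0.06] j6 -39.6 t 17.7
```

Converted, -0.0011 m is -0.022.

```bash
echo '{"tx": [0, 0], "ty": [-0.022, -0.022], "tz": [0, 0], "rz": [0, 0], "aperture": [0.005, 0.005]}' | python3 drive.py; python3 goal.py 0.6396 -0.2179 0.093 -131.9;  echo '{"tx": [0, 0, 0, 0, 0, 0, 0, 0], "ty": [0, 0, 0, 0, 0, 0, 0, 0], "tz": [0, 0, 0, 0, 0, 0, 0, 0], "rz": [0.5, 1.4, 2.4, 3.4, 4.4, 5.4, 6.4, 7], "aperture": [0.005, 0.005, 0.005, 0.005, 0.005, 0.005, 0.005, 0.005]}' | python3 drive.py; python3 goal.py 0.6396 -0.2179 0.093 -212.1
```

```text
clock: 17.95
tool_pos: [0.64, -0.2189, 0.0937]
orientation: [-180.0, 0.0, -131.9]
force: [-0.4, -0.3, 3.4]
opening: 0.0121
gripper_force: 30.0
d [-0.0005  0.001   0.0007] turn -0.01 | tcp [ 0.64   -0.2189  0.0937] [-1.7999e+02  1.0000e-02 -1.3191e+02] F [-0.4 -0.3  3.4] M [-0.21 -0.07  0.04] j6 -39.5 t 17.95
clock: 18.95
tool_pos: [0.64, -0.2187, 0.0937]
orientation: [180.0, 0.0, 157.8]
force: [0.8, 0.5, 3.2]
opening: 0.0118
gripper_force: 30.0
d [0.0007 0.0006 0.0007] turn 9.95 | tcp [ 0.64   -0.2187  0.0937] [1.7998e+02 1.0000e-02 1.5785e+02] F [0.8 0.5 3.2] M [ 0.2  -0.05  0.05] j6 -109.7 t 18.95
```

```bash
echo '{"tx": [0, 0, 0], "ty": [0, 0, 0], "tz": [0, 0, 0], "rz": [0.4, 0.7, 0.7], "aperture": [0.005, 0.005, 0.005]}' | python3 drive.py; python3 goal.py 0.64 -0.2188 0.093 -212.1; for i in 1 2 ; do echo '{"tx": [0, 0], "ty": [0, 0], "tz": [0, 0], "rz": [0.2, 0.2], "aperture": [0.005, 0.005]}' | python3 drive.py>/dev/null; python3 goal.py 0.64 -0.2188 0.093 -212.1; done
```

```text
clock: 19.32
tool_pos: [0.6401, -0.2187, 0.0937]
orientation: [180.0, 0.0, 151.1]
force: [-0.6, 0.8, 4.9]
opening: 0.012
gripper_force: 30.0
d [-0.     -0.0001  0.0007] turn 3.21 | tcp [ 0.6401 -0.2187  0.0937] [1.7998e+02 1.0000e-02 1.5111e+02] F [-0.6  0.8  4.9] M [ 0.44  0.01 -0.02] j6 -116.5 t 19.325
d [-0.     -0.0001  0.0007] turn 1.13 | tcp [ 0.6401 -0.2187  0.0937] [1.7998e+02 1.0000e-02 1.4903e+02] F [0.5 2.6 5.7] M [ 0.87  0.12 -0.06] j6 -118.6 t 19.575
d [ 0.     -0.0001  0.0007] turn -0.82 | tcp [ 0.6401 -0.2187  0.0937] [1.7999e+02 1.0000e-02 1.4708e+02] F [-0.9  2.8  5.3] M [0.8  0.15 0.46] j6 -120.5 t 19.825
```

```bash
for i in 1 2 ; do echo '{"tx": [0, 0, 0], "ty": [0, 0, 0], "tz": [0, 0, 0], "rz": [0.1, 0.1, 0.1], "aperture": [0.005, 0.005, 0.005]}' | python3 drive.py>/dev/null; python3 goal.py 0.64 -0.2188 0.093 -212.1; done
```

```text
d [ 0.     -0.0001  0.0007] turn -1.77 | tcp [ 0.6401 -0.2187  0.0937] [-1.8000e+02  1.0000e-02  1.4613e+02] F [-0.9  2.1  4.7] M [0.73 0.2  0.6 ] j6 -121.5 t 20.2
d [ 0.0001 -0.0001  0.0007] turn -2.76 | tcp [ 0.6401 -0.2188  0.0937] [-1.8000e+02  1.0000e-02  1.4514e+02] F [-1.1  2.6  5.8] M [0.8  0.17 0.7 ] j6 -122.5 t 20.575
```

It has seated: 0.7 N m against light friction, at the expected angle. Now I back off a quarter turn.

```bash
echo '{"tx": [0, 0, 0, 0, 0, 0, 0, 0], "ty": [0, 0, 0, 0, 0, 0, 0, 0], "tz": [0, 0, 0, 0, 0, 0, 0, 0], "rz": [-0.4, -1.4, -2.4, -3.4, -4.4, -5.4, -6.4, -7.4], "aperture": [0.005, 0.005, 0.005, 0.005, 0.005, 0.005, 0.005, 0.005]}' | python3 drive.py>/dev/null;  python3 goal.py 0.64 -0.2188 0.093 -122.1; echo '{"tx": [0, 0, 0, 0], "ty": [0, 0, 0, 0], "tz": [0, 0, 0, 0], "rz": [-0.9, -1.5, -1.85, -1.85], "aperture": [0.005, 0.005, 0.005, 0.005]}' | python3 drive.py;python3 goal.py 0.64 -0.2188 0.093 -122.1
python3 - <<'E'
from plant import ctrl
from h import *
s=ctrl.snapshot("scene"); X=cloud(s)
p=sel(X,.58,.70,-.27,-.16,.096,.104); print("wing",len(p)); 
if len(p)>10: print(pca(p),rect(p))
cv2.imwrite("pics/scr.png",cv2.resize(s["frame"][270:390,220:380,::-1],(800,600),interpolation=2))
E
```

```text
d [0.     0.0001 0.0007] turn -18.52 | tcp [ 0.6401 -0.2189  0.0937] [-1.7999e+02  2.0000e-02 -1.4062e+02] F [-0.8  1.4  5. ] M [ 0.65  0.16 -0.04] j6 -48.2 t 21.575
clock: 22.08
tool_pos: [0.6401, -0.2189, 0.0937]
orientation: [-180.0, 0.0, -122.4]
force: [-0.4, 1.8, 4.3]
opening: 0.0118
gripper_force: 30.0
d [-0.      0.0002  0.0007] turn -0.29 | tcp [ 0.6401 -0.2189  0.0937] [-1.7998e+02  2.0000e-02 -1.2239e+02] F [-0.4  1.8  4.3] M [0.59 0.16 0.03] j6 -30.0 t 22.075
wing 0
```

View pics/scr.png

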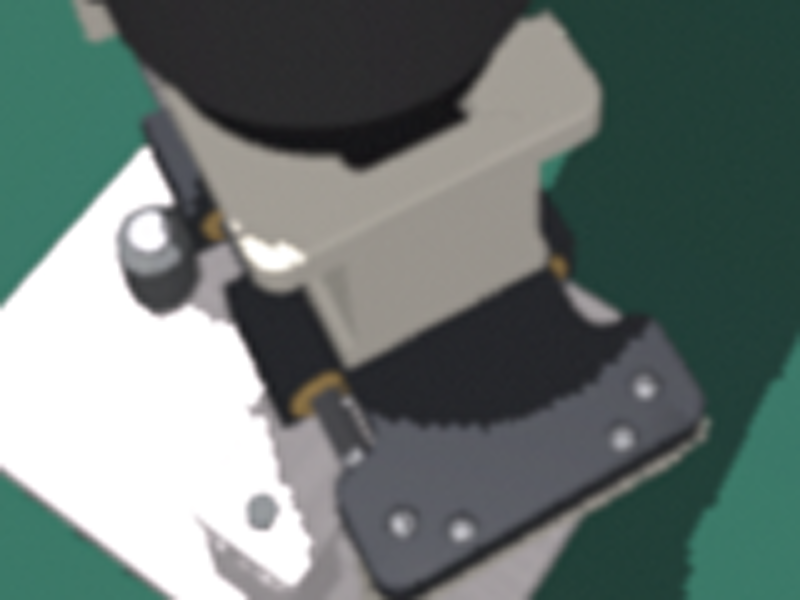

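The picture shows the gripper closed over the wing, which it hides, and the pin still down at (150,240). The tool angle and opening (11.8 mm) agree with the wing being held at a quarter turn back.

```bash
python3 -c "
from plant import ctrl
print(ctrl.close_job())"
```

```text
the job is handed in; nothing more can be done
None
```

I handed the job in at about 22 s: the pin is home (top at 43.8 mm), the mallet is back within about 0.5 mm, and the thumbscrew was seated at 0.7 N m, backed off a quarter turn by tool angle (wing hidden from the camera, perhaps 2° off) and is still held.

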